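Store the square punch in its keeper rail behind the sliding door

ROBOT

A 7-joint arm with a two-finger parallel gripper is mounted at the origin on the work surface. World frame = base frame: x ahead of the robot, y to its left, z up, the work surface at z = 0. Lengths are in m, angles in rad, forces in N, time in s.
With the tool pointing down it reaches from about 0.35 to 0.9 m from the base axis. Payload 8.1 kg.
Tool frame: the origin (TCP) lies midway between the tips of the shut fingers; the grasp point (between the pads) lies 19 mm behind it (grasp_offset is the distance from the TCP to the grasp point, in m); z points along the fingers, y is the direction in which the jaws open and shut (so a half turn about z gives the same grasp; the last joint's range is limited). The gripper opens to 92 mm and grips with 3 to 60 N. Pads are 19 mm wide; open, the fingers measure 130 mm over their backs; the gripper's body (75 mm by 190 mm) begins 47 mm behind the grasp point.
Start: joints at [-1.303, 0.434, 0.025, 1.573, -0.012, 1.134, -0.075], TCP at [0.227, 0.583, 0.227] pointing down, gripper open.
Joint ranges: [-2.62, 2.62], [-0.44, 2.09], [-1.27, 1.32], [0.08, 2.57], [-1.32, 4.46], [0.12, 2], [-2.74, 2.74]. Speed limits (rad/s): [2.22, 2.22, 3.01, 3.01, 3.14, 3.14, 3.14].

INTERFACE

Orientations are given as a rotation vector (axis times angle).
In Python, from cell import state, snapshot, camera_model, sign_off, grasp_offset gives the robot as it stands.
- The arm moves only by the tool move_arm, never from a script. Its argument "deltas" is a list of rows, each an object of numbers: "rx", "ry", "rz": the turn, a rotation vector about the tool's x, y, z in rad; "x", "y", "z": the shift along the tool's x, y, z in cm; "claw": the gripper's target within -1 to 1 (fully open at 1, half-way at 0, shut at -1). In form: [{"rx": .., "ry": .., "rz": .., "x": .., "y": .., "z": .., "claw": ..}, ...]. A call has 1 to 5 rows; each row is the pose to reach, as a shift and turn from the pose commanded when the call began, along the tool's axes at that moment; what a row does not reach only later rows make up. A row lasts 1/10 s, in which the tool goes at most 50 mm and 8.59 degrees, less where a joint would pass 70% of its speed; a pose out of reach is approached as far as the arm can. A call with a gripper value outside its range is refused whole. The fingers move at their own pace and stop on an object; "force" is the grip in N (left out, the last holds). Time passes only in rows, so rows that repeat a pose let the fingers close. It gives the time, the measured TCP pose, the force and the opening at its end, in the units of the state.
- state(): the state, without advancing time (a new reading comes with each control period).
- snapshot(name): name is "scene" or "top" or "wrist"; returns the picture (480x640x3 uint8, blue, green, red); there is no depth.
- camera_model(name): a dict with "K" (3x3 intrinsics, pixels), "D" ([k1, k2, p1, p2, k3] as OpenCV has them; the pictures are not rectified), "T" (4x4, takes a point from camera to world coordinates). Camera axes: x right, y up, looking along -z (the intrinsics and any distortion apply to the point x, -y, -z); pixel columns grow to the right and rows downward; lengths in m; the calibration is good to about 2 mm. A picture is of the moment at which its call begins: read the wrist's pose just before it. camera_model takes no time and is no camera call; for the wrist camera it gives the pose at the moment of the call.
- sign_off(): hands the job in, once; it reports no verdict.
The state is a dict: "time_s": time; "qpos": joint angles; "joint_vel": joint speeds; "joint_efforts": joint torques, N m; "position": TCP position; "ee_rot": TCP orientation; "contact_force": force on the tool from outside, world axes, zero at the start; "ft_torque": the same for the moment, N m; "gripper_width": opening from 0.0 (shut) to 1.0 (fully open).
Only numpy, scipy, OpenCV 4.12 (cv2) and the standard library are available. Lean on these libraries where they do the work, as an engineer would, in place of code of your own. Each camera call takes 0.05 s, during which the arm holds its last target. There are 200 camera calls.

TASK

Slide the clear door of the punch cabinet open, then put the chrome square punch away in the empty keeper rail behind it: keep it upright and slide its square head in under the rail's lips from the open front end, all the way back to the stop. Let go, slide the door fully shut again, and leave the die cap, gauge block and brass sleeve where they are on the sill.

Things in the scene. Friction and masses are not known exactly. Their poses are not given: they have to be found in the camera images.
- cabinet: Fixed punch cabinet, blue, 640 mm wide (y), 244 tall. Origin on the tiles, mid-width, under the door's lower edge. x points into it, y to the robot's left, z up. Its flat sill and floor, 30 mm above the tiles, run level from x = -90 mm to the back at 270. Front leans back 45 deg from the sill at x = 0. Right half (y < 0): fixed clear pane, rails already filled; left half: sliding door.
- header_edge (a point): Front lower edge of the aluminium header bar, above the middle line of the empty rail: 190 mm in from the cabinet's origin, 212 mm above the tiles. The bar runs along the cabinet's whole width; the gripper must stay in front of it, so have its wide side along the cabinet's y when the punch goes home. A clear roof lies behind the bar.
- door (a joint): Travel of the clear door in m: 0 shut, 0.28 fully open, hard stops at both. A 5 mm leaf, 306 mm wide with aluminium edging, it lies in the 45 deg front and slides level along the cabinet's -y (to the robot's right) to open, over the fixed pane. About 2 N of friction, more when fast; it stays where left. Fully open it clears y = 28 to 310 mm of the front.
- door_handle (a point): Middle of the door's pull, moving with the door: a round orange bar 12 mm thick, 100 mm long, running up the slope (45 deg in the cabinet's x-z plane), 33 mm off the leaf and 46 mm in from its left end. Axes as the cabinet's. It can be pinched from straight above, fingers closing along the cabinet's y; below its centre there are about 45 mm free.
- lane_mouth (a point): Point on the sill's top on the middle line of the empty keeper rail, 120 mm in front of lane_home. A punch standing here is just in front of the rail. Axes as the cabinet's: from here the rail runs straight along +x.
- lips_start (a point): Middle of the empty rail's opening, level with the lips' tops (17 mm above the sill), 74 mm in front of lane_home, where the straight part begins; ahead of it walls and lips flare outwards for 15 mm. Side walls are 48 mm apart, the two lips above them 33 mm apart, with 12 mm of height beneath them. The lips keep the head from going in from above.
- lane_home (a point): Where the middle of the punch's underside lies when its head touches the rail's stop, whose face is 22 mm further in (red buffer on top). On the floor, 30 mm above the tiles; axes as the cabinet's. 105 mm to each side of it, and 13 mm further in, lies a fixed round die, 52 mm across and 18 mm high.
- punch_center (a point): Chrome square punch, 90 mm tall, about 0.54 kg, standing head down on the sill; point on its axis half-way up, 45 mm above its underside. Upwards: head 44 x 44 mm, 8 high; shank 28 x 28 up to 68 mm; tip 18 x 18 up to 90. The squares' sides lie along this point's x and y; z up. Fits the rail in any quarter turn. Grip the shank, fingertips above the lips.
- die_cap_center (a point): Blue nylon die cap, round, 44 mm across, 22 mm high, on the sill; point at its centre. Leave alone.
- gauge_block_center (a point): Steel gauge block 35 x 30 x 9 mm, lying flat on the sill; point at its centre. Leave alone.
- sleeve_center (a point): Yellow brass ejector sleeve, 28 mm across, 28 mm high, upright on the sill; point at its centre. Leave alone.
Not all that is in view belongs to the job. Leave any brown look-alike of the part that bears punch_center alone.

How it is judged:
By the outcome, as a careful person would: the job done as asked, in the order asked, and still so for the second after the job is handed in, with the robot touching nothing.
It also fails if it takes over 72 s, if anything falls off the work surface, if the arm or the gripper's body presses on something with over 40 N, if the wrist force passes 120 N, or if a joint passes its speed limit or range.

## Working session

There is one attempt and no reset: what is moved stays moved. The work goes in short steps, Python scripts to look and compute and a tool call to move; the robot and the scene stay as the last step left them, time stands still between calls to the robot, and variables do not carry over. Pictures are saved under pics/ and viewed, about 8 in all and at most 12, crops included, and the job is handed in when it is done.

Besides the shell and the picture viewer there is one more tool, called after "Request:" as name(argument=value, ...), one argument or row to a line, values as JSON. move_arm: Moves the arm, as the interface text tells. Its arguments: {"type":"object","properties":{"deltas":{"type":"array","items":{"type":"object","properties":{"rx":{"type":"number"},"ry":{"type":"number"},"rz":{"type":"number"},"x":{"type":"number"},"y":{"type":"number"},"z":{"type":"number"},"claw":{"type":"number"}}}},"force":{"type":"number"}},"required":["deltas"]}

```bash
ls; mkdir -p pics
python3 - <<'E'
from cell import *
import cv2
print(state())
for n in("scene","top"):
    im=snapshot(n);cv2.imwrite(f"pics/{n}0.png",im)
    m=camera_model(n);print(n,m)
print(camera_model("wrist"),grasp_offset)
E
```

```text
pics
{'time_s': 0.0, 'qpos': array([-1.30257702,  0.43520059,  0.02496609,  1.57410018, -0.01157354,
        1.13399465, -0.07508969]), 'joint_vel': array([-0.00040505,  0.0004654 , -0.00062483,  0.00121725,  0.00131286,
       -0.00204134,  0.00140538]), 'joint_efforts': array([ 2.63912298e-04, -6.67844725e+01,  9.85108763e-01, -3.14465368e+01,
       -6.06732233e-02,  4.29767312e-02,  1.45831241e-04]), 'position': array([0.22635957, 0.58201958, 0.22595762]), 'ee_rot': array([-5.79191511e-01, -3.08761097e+00,  2.43963966e-03]), 'contact_force': array([-0.85989341,  0.91391665, -0.18988507]), 'ft_torque': array([-0.000651  , -0.02490219,  0.04288563]), 'gripper_width': 1.0013546538479154}
scene {'K': array([[516.87221605,   0.        , 307.06100772],
       [  0.        , 516.87221605, 242.4457531 ],
       [  0.        ,   0.        ,   1.        ]]), 'D': array([-0.03154152,  0.        ,  0.        ,  0.        ,  0.        ]), 'T': array([[ 0.1906306 , -0.82423205,  0.53319931,  0.97459857],
       [ 0.98165383,  0.15786357, -0.10693384, -0.06462317],
       [ 0.00396555,  0.54380
[... 382 characters left out ...]
62,  0.41642403],
       [-0.99991588, -0.01120396, -0.0065352 ,  0.02714851],
       [-0.00772854,  0.11001029,  0.9939004 ,  0.96760767],
       [ 0.        ,  0.        ,  0.        ,  1.        ]])}
{'K': array([[349.97785237,   0.        , 320.49170887],
       [  0.        , 349.97785237, 238.8042717 ],
       [  0.        ,   0.        ,   1.        ]]), 'D': array([-0.05347081,  0.        ,  0.        ,  0.        ,  0.        ]), 'T': array([[ 0.36296296, -0.89475543, -0.26013576,  0.15469189],
       [ 0.93180203,  0.3480231 ,  0.10307719,  0.61030517],
       [-0.00169562, -0.27980823,  0.96005441,  0.3841922 ],
       [ 0.        ,  0.        ,  0.        ,  1.        ]])} 0.0188
```

View pics/scene0.png

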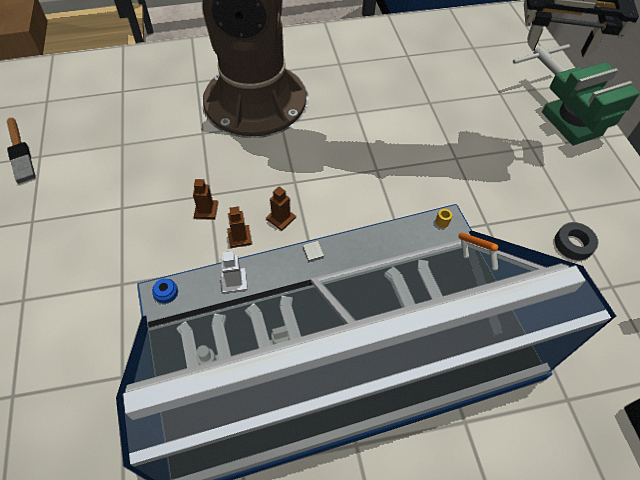

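View pics/top0.png

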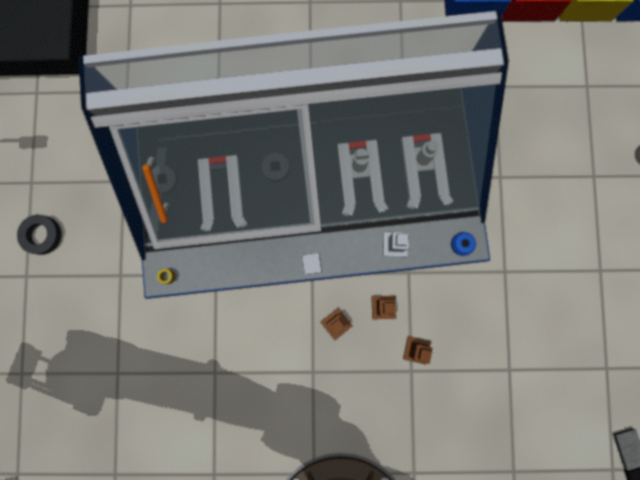

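Scene view: the chrome punch is at (232,272). The brown look-alikes at (204,198), (238,226) and (281,208) are off the sill and not chrome, so they are not the target. In the top view the punch is at (396,244), the handle at (155,193), and the empty rail at (218,190) with a red buffer and no punch. Next, enlarged crops to confirm and measure.

```bash
cat > h.py <<'E'
import numpy as np,cv2
from cell import *
from scipy.spatial.transform import Rotation as R
def ray(n,uv,m=None):
    m=m or camera_model(n)
    p=cv2.undistortPoints(np.array(uv,float).reshape(-1,1,2),m["K"],m["D"]).reshape(-1,2)
    d=np.c_[p[:,0],-p[:,1],-np.ones(len(p))]@m["T"][:3,:3].T
    return m["T"][:3,3],d
def onz(n,uv,z,m=None):
    o,d=ray(n,uv,m); return o+d*((z-o[2])/d[:,2])[:,None]
def proj(n,P,m=None):
    m=m or camera_model(n);T=np.linalg.inv(m["T"]);P=np.atleast_2d(P)
    c=P@T[:3,:3].T+T[:3,3];c=c*[1,-1,-1]
    return cv2.projectPoints(c,np.zeros(3),np.zeros(3),m["K"],m["D"])[0].reshape(-1,2)
E
python3 - <<'E'
from h import *
t=cv2.imread("pics/top0.png")
s=cv2.imread("pics/scene0.png")
def c(im,x,y,w,h,k): return cv2.resize(im[y:y+h,x:x+w],None,fx=k,fy=k,interpolation=cv2.INTER_CUBIC)
a=np.zeros((600,800,3),np.uint8)
def put(i,x,y): a[y:y+i.shape[0],x:x+i.shape[1]]=i
put(c(t,190,145,65,95,4),0,0)      # rail top
put(c(t,375,225,45,35,8),265,0)    # punch top
put(c(s,210,240,45,60,6),0,384-4) if 0 else put(c(s,210,245,45,52,4),0,385)
put(c(t,135,285,30,20,8),265,285); put(c(t,470,245,30,25,8),510,285)
put(c(s,380,255,65,60,4),190,485-40) if 0 else None
cv2.imwrite("pics/crop1.png",a)
print(onz("top",[[145,297],[489,260]],.03), onz("scene",[[138,284],[457,206]],.03))
hsv=cv2.cvtColor(t,cv2.COLOR_BGR2HSV)
for nm,lo,hi in(("orange",(5,180,120),(18,255,255)),("yellow",(20,150,120),(32,255,255)),("red",(0,150,80),(4,255,255))):
    mk=cv2.inRange(hsv,lo,hi);n,l,st,ce=cv2.connectedComponentsWithStats(mk)
    print(nm,[(st[i].tolist(),ce[i].round(1).tolist()) for i in range(1,n) if st[i,4]>15])
E
```

```text
[[ 0.41532994  0.3532885   0.03      ]
 [ 0.47618208 -0.27690781  0.03      ]] [[ 0.47826597 -0.27847914  0.03      ]
 [ 0.41863271  0.35406442  0.03      ]]
orange [([143, 165, 23, 58, 336], [154.0, 192.8])]
yellow [([579, 0, 53, 1, 53], [605.0, 0.0]), ([158, 270, 14, 13, 76], [164.6, 276.1])]
red [([516, 0, 55, 2, 108], [542.7, 0.5])]
```

View pics/crop1.png

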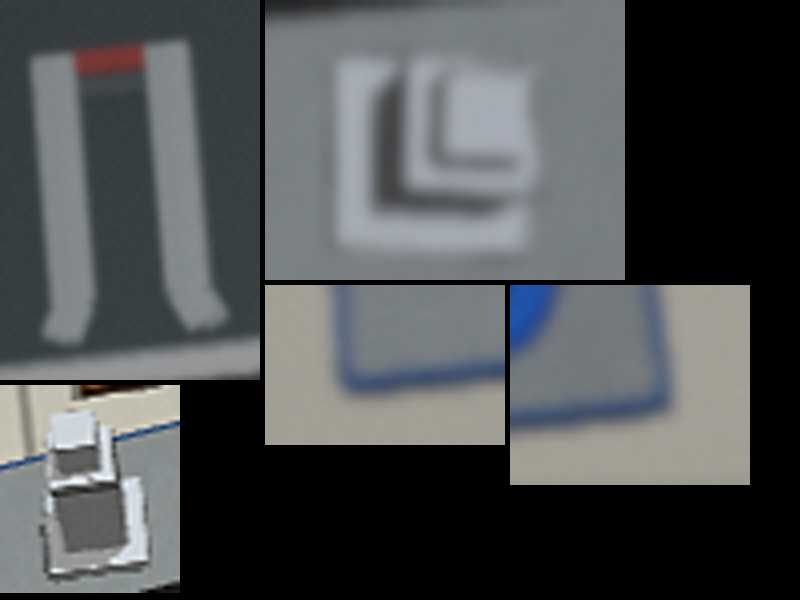

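Crop confirms the chrome punch: square head, stepped shank and tip, standing on the sill. Head corners in the top view are about (384.1,232.2), (384,255.9) and (407.8,255.9). The empty rail's inner lip bends are at (213.8,218.2) and (231.2,217.5).

Run:
```python
from h import *
yaw=np.arctan2(.0603,.6313)
ex=np.array([np.cos(yaw),np.sin(yaw),0]);ey=np.array([-ex[1],ex[0],0])
mid=(onz("top",[[145.2,297.3],[489.5,260]],.03).mean(0)+onz("scene",[[138,284],[457,206]],.03).mean(0))/2
O=mid+.09*ex;O[2]=0
print("yaw",yaw,"O",O)
C=lambda P:np.c_[(P-O)@ex,(P-O)@ey].round(4)
L=onz("top",[[213.75,218.25],[231.25,217.5],[208.75,163.75],[226.25,162.5]],.047)
print("rail cab",C(L).tolist())
d=(L[2]+L[3]-L[0]-L[1]);print("rail yaw",np.arctan2(d[1],d[0]))
# predicted handle: cab y= 0.153+? leaf left end
o,dd=ray("top",[[154,192.8]]);o2,d2=ray("scene",[[479,241.5]])
A=np.c_[dd[0],-d2[0]];s=np.linalg.lstsq(A,o2-o,rcond=None)[0]
P=o+s[0]*dd[0];Q=o2+s[1]*d2[0];print("handle",P,Q,C(P[None]),C(Q[None]))
H=onz("top",[[384.1,232.2],[384,255.9],[407.8,255.9]],.038)
print("punch corners",H.tolist(),"c",(H[0]+H[2])/2)
for a,b in((0,1),(1,2)):
    v=H[b]-H[a];print(np.linalg.norm(v),np.degrees(np.arctan2(v[1],v[0])))
T=onz("top",[[395.5,237.6]],.12) ;print("unused",T)
# tip top square centre in top crop: (485,115)
print("tip c",onz("top",[[(485-265)/8+375,(113)/8+225]],.12), "scene tip", onz("scene",[[210+73/4,245+30/4]],.12))
```

```text
yaw 0.09522828188194091 O [0.53655513 0.04622377 0.        ]
rail cab [[0.037, 0.1762], [0.035, 0.1443], [0.1392, 0.1771], [0.138, 0.1447]]
rail yaw 0.10150316635354817
handle [0.58173771 0.29747992 0.1614319 ] [0.5818576  0.29797931 0.16162394] [[0.0689 0.2458]] [[0.069  0.2463]]
punch corners [[0.5286711350901939, -0.08490623441307402, 0.038000000000000034], [0.4853131012449018, -0.08367465846087391, 0.038000000000000034], [0.4848259261021647, -0.12690647727714827, 0.038000000000000034]] c [ 0.50674853 -0.10590636  0.038     ]
0.04337552164822385 178.37296276287591
0.04323456369368002 -90.64563321352789
unused [[ 0.50951281 -0.09375531  0.12      ]]
tip c [[ 0.50683164 -0.10532279  0.12      ]] scene tip [[ 0.4996897  -0.10455555  0.12      ]]
```

```bash
cat >> h.py <<'E'
YAW=0.0965;ex=np.array([np.cos(YAW),np.sin(YAW),0]);ey=np.array([-ex[1],ex[0],0]);O=np.array([.53655,.04622,0])
def W(x,y,z): return O+x*ex+y*ey+[0,0,z]
def plan(P,yaw=YAW):
    """delta (tool axes, cm/rad) from the measured pose to TCP P, tool down, tool y along yaw+90deg"""
    s=state();r=R.from_rotvec(s["ee_rot"])
    t=R.from_matrix(np.c_[[-np.cos(yaw),-np.sin(yaw),0],[-np.sin(yaw),np.cos(yaw),0],[0,0,-1]])
    print("t",s["time_s"],"d_cm",(r.inv().apply(P-s["position"])*100).round(2),"rot",(r.inv()*t).as_rotvec().round(4))
    d=s["position"]-O;print("cab",d@ex,d@ey,d[2])
E
python3 - <<'E'
from h import *
plan(W(.069,.246,.26))
print(W(.069,.246,.145),(np.array([.5067,-.1057,0])-O)@ex,(np.array([.5067,-.1057,0])-O)@ey)
print("scene tip", onz("scene",[[210+73/4,245+43/4]],.12))
E
```

```text
t 0.1 d_cm [-43.41 -13.63  -3.37] rot [-1.400e-03 -2.000e-04 -4.674e-01]
cab -0.2571093320204914 0.5632482127377046 0.22601886692735298
[0.5815268  0.29772365 0.145     ] -0.04434865971728652 -0.14833713385824981
scene tip [[ 0.50608414 -0.10525688  0.12      ]]
```

Request:
move_arm(
  deltas=[
    {"x":-4.3,"y":-1.4,"z":-2,"rz":-0.1,"claw":1},
    {"x":-8.7,"y":-2.7,"z":-3.4,"rz":-0.2,"claw":1},
    {"x":-13,"y":-4.1,"z":-3.4,"rz":-0.3,"claw":1},
    {"x":-17.4,"y":-5.5,"z":-3.4,"rz":-0.4,"claw":1},
    {"x":-21.7,"y":-6.8,"z":-3.4,"rz":-0.467,"claw":1},
  ],
  force=25,
)

```text
invalid input
```

Run:
```python
from h import *
plan(W(.069,.246,.26))
```

```text
t 0.1 d_cm [-43.41 -13.63  -3.37] rot [-1.400e-03 -2.000e-04 -4.674e-01]
cab -0.2571093320204914 0.5632482127377046 0.22601886692735298
```

Request:
move_arm(
  deltas=[
    {"rx":0,"ry":0,"rz":-0.1,"x":-4.3,"y":-1.4,"z":-2,"claw":1},
    {"rx":0,"ry":0,"rz":-0.2,"x":-8.7,"y":-2.7,"z":-3.4,"claw":1},
    {"rx":0,"ry":0,"rz":-0.3,"x":-13,"y":-4.1,"z":-3.4,"claw":1},
    {"rx":0,"ry":0,"rz":-0.4,"x":-17.4,"y":-5.5,"z":-3.4,"claw":1},
    {"rx":0,"ry":0,"rz":-0.467,"x":-21.7,"y":-6.8,"z":-3.4,"claw":1},
  ],
  force=25,
)

```text
time_s: 0.6
position: [0.4053, 0.4389, 0.2606]
ee_rot: [0.157, -3.138, 0.0]
contact_force: [0.4, 0.6, -0.4]
gripper_width: 1.006
```

Run:
```python
from h import *
plan(W(.069,.246,.26))
```

```text
t 0.6 d_cm [-16.12 -15.8    0.06] rot [-0.0003 -0.0001  0.0035]
cab -0.09277958683183943 0.4034561282613302 0.26062791560441584
```

Request:
move_arm(
  deltas=[
    {"rx":0,"ry":0,"rz":0,"x":-3.5,"y":-3.4,"z":0,"claw":1},
    {"rx":0,"ry":0,"rz":0,"x":-7,"y":-6.8,"z":0,"claw":1},
    {"rx":0,"ry":0,"rz":0,"x":-10.5,"y":-10.2,"z":0,"claw":1},
    {"rx":0,"ry":0,"rz":0,"x":-14,"y":-13.6,"z":0,"claw":1},
    {"rx":0,"ry":0,"rz":0,"x":-16.1,"y":-15.8,"z":0,"claw":1},
  ],
)

```text
time_s: 1.1
position: [0.5824, 0.2946, 0.2602]
ee_rot: [-0.145, 3.138, -0.003]
contact_force: [0.1, -0.3, 0.3]
gripper_width: 0.998
```

Run:
```python
from h import *
m=camera_model("wrist");im=snapshot("wrist");cv2.imwrite("pics/w1.png",im)
plan(W(.069,.246,.145))
print(proj("wrist",[W(.069,.246,.1615),W(.036,.1605,.047),W(.110,.1605,.047)],m))
```

```text
t 1.15 d_cm [ 0.38  0.83 11.5 ] rot [-0.0048  0.002  -0.0093]
cab 0.0724648754870033 0.2381735339506397 0.2600383476951449
[[324.06465612 240.53216514]
 [242.32254707 180.17406139]
 [246.67260253 246.85213751]]
```

View pics/w1.png

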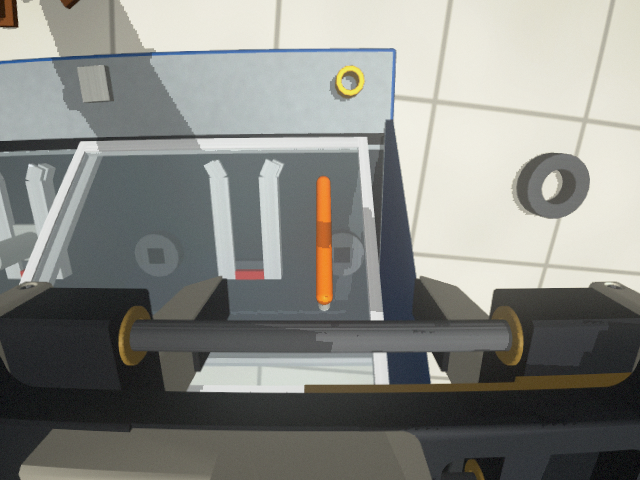

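Wrist view: the handle runs from (323,178) to (324,302), and its predicted middle (324,240) matches. The door's left edge at (372,230) stands off the side wall, so the door starts slightly ajar. The empty rail is at (246,220).

Request:
move_arm(
  deltas=[
    {"rx":0,"ry":0,"rz":0,"x":0.1,"y":0.2,"z":0,"claw":1},
    {"rx":0,"ry":0,"rz":0,"x":0.1,"y":0.2,"z":0,"claw":1},
  ],
)

```text
time_s: 1.35
position: [0.5774, 0.3016, 0.2603]
ee_rot: [0.152, -3.137, -0.001]
contact_force: [-0.8, 0.7, 0.1]
gripper_width: 1.001
```

Run:
```python
from h import *
plan(W(.069,.246,.145))
```

```text
t 1.35 d_cm [-0.39 -0.43 11.52] rot [ 0.0006 -0.0013  0.0006]
cab 0.06522775631915828 0.2502625803144846 0.2602521345801006
```

Request:
move_arm(
  deltas=[
    {"rx":0,"ry":0,"rz":0,"x":-0.4,"y":-0.4,"z":3.5,"claw":1},
    {"rx":0,"ry":0,"rz":0,"x":-0.4,"y":-0.4,"z":7,"claw":1},
    {"rx":0,"ry":0,"rz":0,"x":-0.4,"y":-0.4,"z":10,"claw":1},
    {"rx":0,"ry":0,"rz":0,"x":-0.4,"y":-0.4,"z":11.5,"claw":1},
    {"rx":0,"ry":0,"rz":0,"x":-0.4,"y":-0.4,"z":11.5,"claw":0},
  ],
)

```text
time_s: 1.85
position: [0.5806, 0.2976, 0.1438]
ee_rot: [0.154, -3.134, 0.002]
contact_force: [0.4, -0.1, 0.2]
gripper_width: 0.955
```

Run:
```python
from h import *
plan(W(.069,.246,.145))
```

```text
t 1.85 d_cm [-0.09 -0.   -0.12] rot [-0.0011 -0.0038  0.0017]
cab 0.06807784946514857 0.24600770877216147 0.14379282312986036
```

Request:
move_arm(
  deltas=[
    {"rx":0,"ry":0,"rz":0,"x":0,"y":0,"z":0,"claw":-1},
    {"rx":0,"ry":0,"rz":0,"x":0,"y":0,"z":0,"claw":-1},
    {"rx":0,"ry":0,"rz":0,"x":0,"y":0,"z":0,"claw":-1},
    {"rx":0,"ry":0,"rz":0,"x":0,"y":0,"z":0,"claw":-1},
    {"rx":0,"ry":0,"rz":0,"x":0,"y":0,"z":0,"claw":-1},
  ],
  force=20,
)

```text
time_s: 2.35
position: [0.5829, 0.2971, 0.1463]
ee_rot: [-0.151, 3.137, 0.001]
contact_force: [-0.3, 0.2, 1.0]
gripper_width: 0.531
```

Request:
move_arm(
  deltas=[
    {"rx":0,"ry":0,"rz":0,"x":0,"y":0,"z":0,"claw":-1},
    {"rx":0,"ry":0,"rz":0,"x":0,"y":0,"z":0,"claw":-1},
    {"rx":0,"ry":0,"rz":0,"x":0,"y":0,"z":0,"claw":-1},
    {"rx":0,"ry":0,"rz":0,"x":0,"y":0,"z":0,"claw":-1},
    {"rx":0,"ry":0,"rz":0,"x":0,"y":0,"z":0,"claw":-1},
  ],
)

```text
time_s: 2.85
position: [0.5827, 0.2969, 0.1457]
ee_rot: [0.151, -3.138, 0.0]
contact_force: [0.8, -0.2, 0.3]
gripper_width: 0.121
```

Run:
```python
from h import *
plan(W(.069,.246,.145)); s=state(); print(s["gripper_width"],s["contact_force"])
```

```text
t 2.85 d_cm [0.11 0.09 0.07] rot [-0.0001 -0.0001 -0.0005]
cab 0.07006225951440692 0.24507364886475616 0.14568729214576479
0.12112264083687867 [ 0.83233742 -0.20181666  0.34856683]
```

Request:
move_arm(
  deltas=[
    {"rx":0,"ry":0,"rz":0,"x":0,"y":-1.5,"z":0,"claw":-1},
    {"rx":0,"ry":0,"rz":0,"x":0,"y":-4,"z":0,"claw":-1},
    {"rx":0,"ry":0,"rz":0,"x":0,"y":-7,"z":0,"claw":-1},
    {"rx":0,"ry":0,"rz":0,"x":0,"y":-10,"z":0,"claw":-1},
    {"rx":0,"ry":0,"rz":0,"x":0,"y":-12,"z":0,"claw":-1},
  ],
)

```text
time_s: 3.35
position: [0.5947, 0.1755, 0.1457]
ee_rot: [-0.149, 3.137, -0.0]
contact_force: [4.3, 2.0, -3.7]
gripper_width: 0.125
```

Run:
```python
from h import *
plan(W(.069,-.034,.145)); s=state(); print(s["gripper_width"],s["contact_force"])
```

```text
t 3.35 d_cm [  0.11 -15.71   0.07] rot [-0.0002  0.0008 -0.0016]
cab 0.07036903081294099 0.12306634763713993 0.1456894477741539
0.12450546463937258 [ 4.28987104  1.9982182  -3.73987479]
```

Request:
move_arm(
  deltas=[
    {"rx":0,"ry":0,"rz":0,"x":0.1,"y":-2.5,"z":0,"claw":-1},
    {"rx":0,"ry":0,"rz":0,"x":0.1,"y":-5.5,"z":0,"claw":-1},
    {"rx":0,"ry":0,"rz":0,"x":0.1,"y":-8.5,"z":0,"claw":-1},
    {"rx":0,"ry":0,"rz":0,"x":0.1,"y":-11.5,"z":0,"claw":-1},
    {"rx":0,"ry":0,"rz":0,"x":0.1,"y":-12.5,"z":0,"claw":-1},
  ],
)

```text
time_s: 3.85
position: [0.6073, 0.0492, 0.1457]
ee_rot: [-0.145, 3.135, -0.002]
contact_force: [8.9, 2.6, -7.9]
gripper_width: 0.126
```

Request:
move_arm(
  deltas=[
    {"rx":0,"ry":0,"rz":0,"x":0,"y":-0.5,"z":0,"claw":-1},
    {"rx":0,"ry":0,"rz":0,"x":0,"y":-0.9,"z":0,"claw":-1},
    {"rx":0,"ry":0,"rz":0,"x":0,"y":-1.2,"z":0,"claw":-1},
  ],
)

```text
time_s: 4.15
position: [0.608, 0.0414, 0.1457]
ee_rot: [-0.151, 3.135, 0.001]
contact_force: [7.4, 2.7, -7.3]
gripper_width: 0.121
```

Run:
```python
from h import *
plan(W(.069,-.034,.145)); s=state(); print(s["gripper_width"],s["contact_force"])
```

```text
t 4.15 d_cm [ 0.17 -2.23  0.07] rot [ 0.0008  0.0033 -0.0002]
cab 0.070702710255442 -0.011659576520672055 0.14574264911171425
0.12056238612366918 [ 7.39575872  2.68726865 -7.26851879]
```

Request:
move_arm(
  deltas=[
    {"rx":0,"ry":0,"rz":0,"x":-0.3,"y":-0.6,"z":0.1,"claw":-1},
    {"rx":0,"ry":0,"rz":0,"x":-0.3,"y":-1.2,"z":0.1,"claw":-1},
    {"rx":0,"ry":0,"rz":0,"x":-0.3,"y":-1.7,"z":0.1,"claw":-1},
    {"rx":0,"ry":0,"rz":0,"x":-0.3,"y":-1.7,"z":0.1,"claw":-1},
  ],
)

```text
time_s: 4.55
position: [0.6089, 0.0355, 0.1454]
ee_rot: [0.164, -3.135, -0.019]
contact_force: [-9.4, 26.7, 11.7]
gripper_width: 0.124
```

Request:
move_arm(
  deltas=[
    {"rx":0,"ry":0,"rz":0,"x":0,"y":-0.2,"z":0,"claw":-1},
    {"rx":0,"ry":0,"rz":0,"x":0,"y":-0.4,"z":0,"claw":-1},
    {"rx":0,"ry":0,"rz":0,"x":0,"y":-0.6,"z":0,"claw":-1},
    {"rx":0,"ry":0,"rz":0,"x":0,"y":-0.8,"z":0,"claw":-1},
    {"rx":0,"ry":0,"rz":0,"x":0,"y":-0.8,"z":0,"claw":-1},
  ],
)

```text
time_s: 5.05
position: [0.6094, 0.0321, 0.1454]
ee_rot: [0.17, -3.134, -0.026]
contact_force: [-11.9, 39.1, 10.5]
gripper_width: 0.2
```

Run:
```python
from h import *
plan(W(.069,-.034,.145)); s=state(); print(s["gripper_width"],s["contact_force"])
```

```text
t 5.05 d_cm [ 0.23 -1.29  0.02] rot [ 0.0166 -0.0021  0.012 ]
cab 0.07110493829177461 -0.021104463865372656 0.14536023905683246
0.2004440113663751 [-11.93995756  39.07045457  10.53856872]
```

Request:
move_arm(
  deltas=[
    {"rx":0,"ry":0,"rz":0,"x":0.2,"y":1.0,"z":0,"claw":-1},
    {"rx":0,"ry":0,"rz":0,"x":0.2,"y":1.4,"z":0,"claw":-0.5},
    {"rx":0,"ry":0,"rz":0,"x":0.2,"y":1.4,"z":0,"claw":0.2},
    {"rx":0,"ry":0,"rz":0,"x":0.2,"y":1.4,"z":0,"claw":1},
    {"rx":0,"ry":0,"rz":0,"x":0.2,"y":1.4,"z":0,"claw":1},
  ],
)

```text
time_s: 5.55
position: [0.6084, 0.0288, 0.1446]
ee_rot: [0.148, -3.138, 0.001]
contact_force: [0.1, 0.1, -0.2]
gripper_width: 0.425
```

Request:
move_arm(
  deltas=[
    {"rx":0,"ry":0,"rz":0,"x":0,"y":0,"z":0,"claw":1},
    {"rx":0,"ry":0,"rz":0,"x":0,"y":0,"z":0,"claw":1},
    {"rx":0,"ry":0,"rz":0,"x":0,"y":0,"z":-1,"claw":1},
    {"rx":0,"ry":0,"rz":0,"x":0,"y":0,"z":-4,"claw":1},
    {"rx":0,"ry":0,"rz":0,"x":0,"y":0,"z":-8,"claw":1},
  ],
)

```text
time_s: 6.05
position: [0.6072, 0.03, 0.2247]
ee_rot: [0.151, -3.135, 0.001]
contact_force: [0.8, 0.7, -0.9]
gripper_width: 0.857
```

Run:
```python
from h import *
P=np.array([.5065,-.1055,0]);print((P-O)@ex,(P-O)@ey)
plan(P+[0,0,.24],-.02); s=state(); print(s["gripper_width"],s["contact_force"])
```

```text
-0.044528459155172444 -0.1481187943012842
t 6.05 d_cm [ 11.33 -12.52  -1.49] rot [-0.0004 -0.0035  0.116 ]
cab 0.06879678258877245 -0.02298647169448905 0.22468676209029326
0.8568719656152607 [ 0.79926017  0.66963193 -0.91072022]
```

Request:
move_arm(
  deltas=[
    {"rx":0,"ry":0,"rz":0,"x":0,"y":0,"z":-2,"claw":1},
    {"rx":0,"ry":0,"rz":0.03,"x":3,"y":-3.2,"z":-2,"claw":1},
    {"rx":0,"ry":0,"rz":0.06,"x":6,"y":-6.5,"z":-2,"claw":1},
    {"rx":0,"ry":0,"rz":0.09,"x":9,"y":-9.7,"z":-2,"claw":1},
    {"rx":0,"ry":0,"rz":0.116,"x":11.3,"y":-12.5,"z":-2,"claw":1},
  ],
)

```text
time_s: 6.55
position: [0.5063, -0.107, 0.2457]
ee_rot: [0.035, 3.141, -0.0]
contact_force: [-0.6, 0.3, 0.4]
gripper_width: 0.999
```

Request:
move_arm(
  deltas=[
    {"rx":0,"ry":0,"rz":0,"x":0,"y":0,"z":0,"claw":1},
  ],
)

```text
time_s: 6.65
position: [0.5051, -0.1103, 0.2459]
ee_rot: [0.044, 3.141, -0.003]
contact_force: [0.3, -0.2, -0.3]
gripper_width: 1.001
```

Run:
```python
from h import *
m=camera_model("wrist");im=snapshot("wrist")
P=np.array([.5065,-.1055,0])
plan(P+[0,0,.056],-.02); s=state(); print(s["gripper_width"])
uv=proj("wrist",P+[0,0,.12],m)[0];print(uv)
x,y=(uv-70).astype(int);cv2.imwrite("pics/w2.png",cv2.resize(im[max(y,0):y+140,x-30:x+170],None,fx=4,fy=4,interpolation=2));print(x-30,y)
```

```text
t 6.7 d_cm [ 0.06  0.21 18.99] rot [-0.0005  0.0011 -0.0046]
cab -0.044361654622677424 -0.15019309990538723 0.2458883341644009
0.9956305839767415
[326.01480155 233.50135093]
226 163
```

View pics/w2.png

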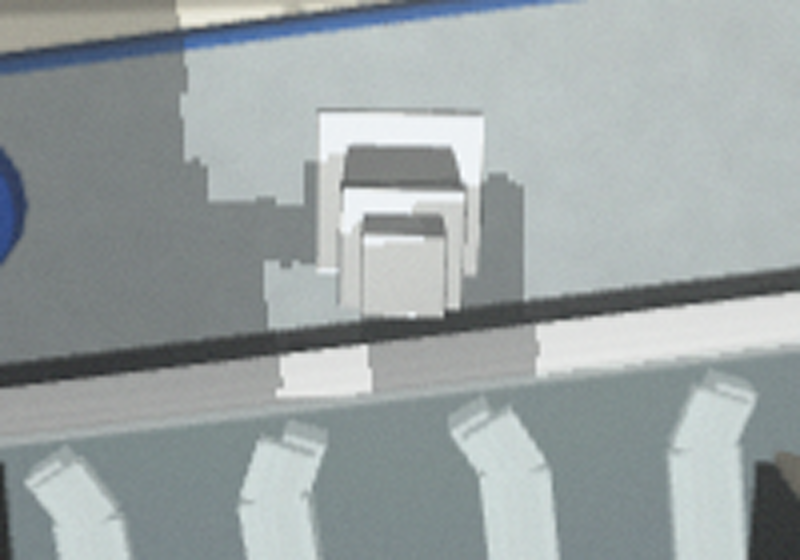

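Crop: the punch's tip is centred at wrist pixel (326.8,232.2), against a prediction of (326.0,233.5). That agrees, and it is the chrome one, square to the jaws. Descending.

Request:
move_arm(
  deltas=[
    {"rx":0,"ry":0,"rz":0,"x":0.1,"y":0.2,"z":4.5,"claw":1},
    {"rx":0,"ry":0,"rz":0,"x":0.1,"y":0.2,"z":9,"claw":1},
    {"rx":0,"ry":0,"rz":0,"x":0.1,"y":0.2,"z":13.5,"claw":1},
    {"rx":0,"ry":0,"rz":0,"x":0.1,"y":0.2,"z":17,"claw":1},
    {"rx":0,"ry":0,"rz":0,"x":0.1,"y":0.2,"z":18.8,"claw":1},
  ],
)

```text
time_s: 7.2
position: [0.5063, -0.1014, 0.0541]
ee_rot: [-0.028, -3.138, -0.002]
contact_force: [-0.2, -0.9, 0.7]
gripper_width: 1.0
```

Run:
```python
from h import *
P=np.array([.5065,-.1055,0])
plan(P+[0,0,.057],-.02); s=state(); print(s["gripper_width"],s["contact_force"])
```

```text
t 7.2 d_cm [-0.03 -0.41 -0.29] rot [ 0.001  -0.0031  0.002 ]
cab -0.04434057137571138 -0.14405480926243067 0.05408026328511285
1.000427793187009 [-0.18899068 -0.92882086  0.74245948]
```

Request:
move_arm(
  deltas=[
    {"rx":0,"ry":0,"rz":0,"x":0,"y":-0.3,"z":-0.3,"claw":0},
    {"rx":0,"ry":0,"rz":0,"x":0,"y":-0.3,"z":-0.3,"claw":-0.3},
    {"rx":0,"ry":0,"rz":0,"x":0,"y":-0.3,"z":-0.3,"claw":-1},
    {"rx":0,"ry":0,"rz":0,"x":0,"y":-0.3,"z":-0.3,"claw":-1},
    {"rx":0,"ry":0,"rz":0,"x":0,"y":-0.3,"z":-0.3,"claw":-1},
  ],
  force=25,
)

```text
time_s: 7.7
position: [0.5076, -0.1059, 0.0607]
ee_rot: [0.031, 3.14, 0.0]
contact_force: [-1.0, 0.3, 0.8]
gripper_width: 0.61
```

Request:
move_arm(
  deltas=[
    {"rx":0,"ry":0,"rz":0,"x":0,"y":0,"z":0,"claw":-1},
    {"rx":0,"ry":0,"rz":0,"x":0,"y":0,"z":0,"claw":-1},
    {"rx":0,"ry":0,"rz":0,"x":0,"y":0,"z":0,"claw":-1},
    {"rx":0,"ry":0,"rz":0,"x":0,"y":0,"z":0,"claw":-1},
    {"rx":0,"ry":0,"rz":0,"x":0,"y":0,"z":0,"claw":-1},
  ],
)

```text
time_s: 8.2
position: [0.5069, -0.1059, 0.0597]
ee_rot: [-0.031, -3.141, -0.0]
contact_force: [0.1, 0.5, 0.8]
gripper_width: 0.308
```

Run:
```python
from h import *
plan(W(-.05,.1605,.09)); s=state(); print(s["gripper_width"],s["contact_force"],s["position"])
```

```text
t 8.2 d_cm [ 4.17 30.63 -3.02] rot [ 2.000e-04 -1.000e-04 -1.164e-01]
cab -0.04417636103284795 -0.14859400311306595 0.05974062243196877
0.30783581647571895 [0.07068436 0.52632742 0.7954873 ] [ 0.50689625 -0.10593907  0.05974062]
```

Request:
move_arm(
  deltas=[
    {"rx":0,"ry":0,"rz":0,"x":0,"y":0,"z":-1.5,"claw":-1},
    {"rx":0,"ry":0,"rz":0,"x":0,"y":0,"z":-3,"claw":-1},
    {"rx":0,"ry":0,"rz":-0.03,"x":1,"y":3,"z":-3,"claw":-1},
    {"rx":0,"ry":0,"rz":-0.06,"x":2,"y":7,"z":-3,"claw":-1},
    {"rx":0,"ry":0,"rz":-0.09,"x":2.5,"y":11,"z":-3,"claw":-1},
  ],
)

```text
time_s: 8.7
position: [0.4823, 0.005, 0.0891]
ee_rot: [0.109, -3.138, 0.0]
contact_force: [0.6, -0.0, -6.5]
gripper_width: 0.307
```

Run:
```python
from h import *
plan(W(-.05,.1605,.09)); s=state(); print(s["gripper_width"],s["contact_force"],s["position"])
```

```text
t 8.7 d_cm [-0.27 19.65 -0.09] rot [-0.0002 -0.0022 -0.027 ]
cab -0.05795627000434534 -0.035842449831373205 0.08912904811229629
0.30714836585068034 [ 0.63915602 -0.02048093 -6.50602523] [0.4823168  0.0049602  0.08912905]
```

Request:
move_arm(
  deltas=[
    {"rx":0,"ry":0,"rz":-0.027,"x":-0.1,"y":4,"z":0,"claw":-1},
    {"rx":0,"ry":0,"rz":-0.027,"x":-0.1,"y":8.5,"z":0,"claw":-1},
    {"rx":0,"ry":0,"rz":-0.027,"x":-0.2,"y":13,"z":0,"claw":-1},
    {"rx":0,"ry":0,"rz":-0.027,"x":-0.2,"y":17,"z":0,"claw":-1},
    {"rx":0,"ry":0,"rz":-0.027,"x":-0.2,"y":19.6,"z":0,"claw":-1},
  ],
)

```text
time_s: 9.2
position: [0.471, 0.2035, 0.0891]
ee_rot: [0.158, -3.136, -0.001]
contact_force: [-0.0, -0.8, -5.4]
gripper_width: 0.304
```

Request:
move_arm(
  deltas=[
    {"rx":0,"ry":0,"rz":0,"x":0,"y":0,"z":0,"claw":-1},
    {"rx":0,"ry":0,"rz":0,"x":0,"y":0,"z":0,"claw":-1},
  ],
)

```text
time_s: 9.4
position: [0.4715, 0.2002, 0.089]
ee_rot: [0.155, -3.136, 0.002]
contact_force: [0.3, -0.4, -5.4]
gripper_width: 0.306
```

Run:
```python
from h import *
m=camera_model("wrist");im=snapshot("wrist");cv2.imwrite("pics/w3.png",im)
t=snapshot("top");cv2.imwrite("pics/top1.png",t);cv2.imwrite("pics/scene1.png",snapshot("scene"))
plan(W(-.045,.1605,.09)); s=state(); print(s["gripper_width"],s["contact_force"],s["position"])
print(proj("wrist",[W(.036,.1605,.047),W(.110,.1605,.047),W(-.05,.1605,.15)],m), proj("top",[W(.036,.1605,.047),W(.110,.1605,.047)]))
```

```text
t 9.55 d_cm [-0.43  0.28 -0.06] rot [-0.0011 -0.0009 -0.0013]
cab -0.04934691871231989 0.1577327691814573 0.08937230835584982
0.3068737524918133 [-0.35892982 -0.56637185 -5.76265455] [0.47223507 0.19846433 0.08937231]
[[320.87530252 385.25636593]
 [320.66944581 465.75636889]
 [321.58585539 379.15924592]] [[222.34643121 218.01527833]
 [218.92361477 178.36337328]]
```

View pics/w3.png

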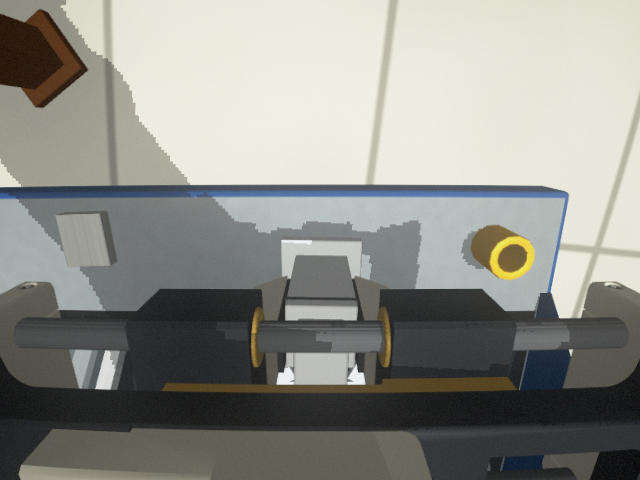

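Wrist view: the head's front edge (282–361, 240) is parallel to the sill edge, and the punch hangs straight. The rail is hidden, so I'm checking alignment from the scene camera.

Run:
```python
from h import *
im=cv2.imread("pics/scene1.png")
print(proj("scene",[W(.036,.144,.047),W(.036,.177,.047),W(.11,.144,.047),W(.11,.177,.047),W(-.0493,.1577,.06)]))
cv2.imwrite("pics/s1c.png",cv2.resize(im[180:330,330:530],None,fx=4,fy=4,interpolation=2))
```

```text
[[401.52446938 274.67348894]
 [418.40056615 270.17976077]
 [417.67801504 310.46940786]
 [435.15959175 305.56339994]
 [392.15807783 231.29940916]]
```

View pics/s1c.png

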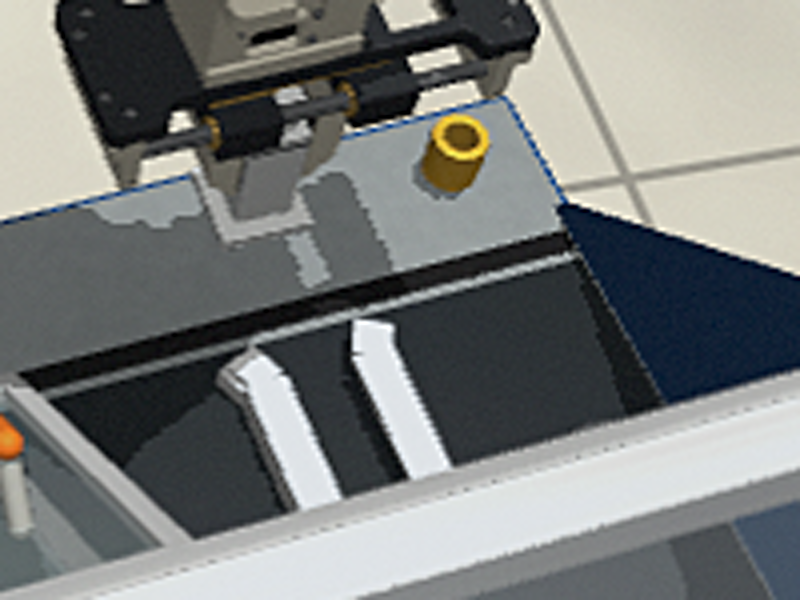

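Run:
```python
from h import *
x=-.0493
p=proj("scene",[W(x+.022,.1577-.022,.0597),W(x+.022,.1577+.022,.0597)])
print(((p-[330,180])*4).round(0))
plan(W(-.045,.1605,.09))
```

```text
[[222. 255.]
 [310. 232.]]
t 9.55 d_cm [-0.43  0.28 -0.06] rot [-0.0011 -0.0009 -0.0013]
cab -0.04934691871231989 0.1577327691814573 0.08937230835584982
```

Request:
move_arm(
  deltas=[
    {"rx":0,"ry":0,"rz":0,"x":-1,"y":0.2,"z":1,"claw":-1},
    {"rx":0,"ry":0,"rz":0,"x":-2,"y":0.2,"z":2,"claw":-1},
    {"rx":0,"ry":0,"rz":0,"x":-2,"y":0.2,"z":2.8,"claw":-1},
    {"rx":0,"ry":0,"rz":0,"x":-2,"y":0.2,"z":2.8,"claw":-1},
    {"rx":0,"ry":0,"rz":0,"x":-2,"y":0.2,"z":2.8,"claw":-1},
  ],
)

```text
time_s: 10.05
position: [0.4914, 0.2036, 0.0611]
ee_rot: [0.152, -3.136, 0.001]
contact_force: [-0.4, -0.1, -5.3]
gripper_width: 0.308
```

Run:
```python
from h import *
plan(W(-.03,.1605,.061));print(state()["contact_force"]);snapshot("top");plan(W(-.03,.1605,.061));snapshot("top");plan(W(-.03,.1605,.061))
```

```text
t 10.05 d_cm [ 0.03 -0.05  0.01] rot [-0.0006 -0.0017  0.0003]
cab -0.029732370873298566 0.16096335214679536 0.0611196336276692
[-0.35116936 -0.1417944  -5.3409211 ]
t 10.1 d_cm [ 0.03 -0.06  0.05] rot [-0.0004 -0.0012  0.0005]
cab -0.029674290111662775 0.1611271025091593 0.061450159587133804
t 10.15 d_cm [ 0.05 -0.08  0.07] rot [-0.0001 -0.0007  0.0007]
cab -0.029515740498801252 0.16128681384285162 0.06168560791133913
```

Request:
move_arm(
  deltas=[
    {"rx":0,"ry":0,"rz":0,"x":-1.2,"y":0,"z":0,"claw":-1},
    {"rx":0,"ry":0,"rz":0,"x":-2.4,"y":0,"z":0,"claw":-1},
    {"rx":0,"ry":0,"rz":0,"x":-3.6,"y":0,"z":0,"claw":-1},
    {"rx":0,"ry":0,"rz":0,"x":-4.8,"y":0,"z":0,"claw":-1},
    {"rx":0,"ry":0,"rz":0,"x":-6,"y":0,"z":0,"claw":-1},
  ],
)

```text
time_s: 10.65
position: [0.5531, 0.2099, 0.0617]
ee_rot: [-0.152, 3.138, -0.0]
contact_force: [0.7, 0.5, -5.7]
gripper_width: 0.302
```

Run:
```python
from h import *
plan(W(.11,.1605,.061));s=state();print(s["contact_force"],s["ft_torque"],s["gripper_width"])
```

```text
t 10.65 d_cm [-7.77 -0.08  0.07] rot [-0.      0.0002  0.0003]
cab 0.032279310335762666 0.16128820915525574 0.06166531732354192
[ 0.6685221   0.48529208 -5.71755797] [-0.04309958  0.02821388  0.03352896] 0.30231951734351825
```

Request:
move_arm(
  deltas=[
    {"rx":0,"ry":0,"rz":0,"x":-1.2,"y":0,"z":0,"claw":-1},
    {"rx":0,"ry":0,"rz":0,"x":-2.4,"y":0,"z":0,"claw":-1},
    {"rx":0,"ry":0,"rz":0,"x":-3.6,"y":0,"z":0,"claw":-1},
    {"rx":0,"ry":0,"rz":0,"x":-4.8,"y":0,"z":0,"claw":-1},
    {"rx":0,"ry":0,"rz":0,"x":-6,"y":0,"z":0,"claw":-1},
  ],
)

```text
time_s: 11.15
position: [0.6124, 0.2156, 0.0615]
ee_rot: [0.152, -3.138, 0.0]
contact_force: [-0.6, 0.3, -6.5]
gripper_width: 0.301
```

Run:
```python
from h import *
plan(W(.11,.1605,.061));s=state();print(s["contact_force"],s["ft_torque"],s["gripper_width"])
```

```text
t 11.15 d_cm [-1.81 -0.08  0.05] rot [-0.0001 -0.0003  0.0005]
cab 0.09186753176420821 0.16131747940833735 0.06149268077976927
[-0.58650208  0.31968097 -6.47474789] [ 0.06371492  0.00633619 -0.05811565] 0.3009995188583702
```

Request:
move_arm(
  deltas=[
    {"rx":0,"ry":0,"rz":0,"x":-0.5,"y":-0.05,"z":0.15,"claw":-1},
    {"rx":0,"ry":0,"rz":0,"x":-0.9,"y":-0.05,"z":0.15,"claw":-1},
    {"rx":0,"ry":0,"rz":0,"x":-1.2,"y":-0.05,"z":0.15,"claw":-1},
    {"rx":0,"ry":0,"rz":0,"x":-1.5,"y":-0.05,"z":0.15,"claw":-1},
  ],
)

```text
time_s: 11.55
position: [0.6263, 0.2166, 0.0601]
ee_rot: [0.153, -3.137, 0.0]
contact_force: [0.3, -0.7, -5.8]
gripper_width: 0.302
```

Request:
move_arm(
  deltas=[
    {"rx":0,"ry":0,"rz":0,"x":-0.2,"y":0,"z":0,"claw":-1},
    {"rx":0,"ry":0,"rz":0,"x":-0.4,"y":0,"z":0,"claw":-1},
    {"rx":0,"ry":0,"rz":0,"x":-0.4,"y":0,"z":0,"claw":-1},
  ],
)

```text
time_s: 11.85
position: [0.629, 0.2169, 0.0599]
ee_rot: [0.153, -3.135, 0.001]
contact_force: [-4.0, -0.4, -3.4]
gripper_width: 0.306
```

Run:
```python
from h import *
plan(W(.11,.1605,.06));s=state();print(s["contact_force"],s["ft_torque"],s["gripper_width"])
```

```text
t 11.85 d_cm [-0.15 -0.05 -0.01] rot [-0.0003 -0.003   0.0011]
cab 0.10846632186760014 0.16098218263909664 0.05986009165852008
[-4.00257615 -0.35179736 -3.39524254] [-0.12584269  1.20494365  0.04135594] 0.30601253570384335
```

Contact begins near x = 0.108, close to the expected stop; pressing a little more to confirm.

Request:
move_arm(
  deltas=[
    {"rx":0,"ry":0,"rz":0,"x":-0.15,"y":0,"z":0,"claw":-1},
    {"rx":0,"ry":0,"rz":0,"x":-0.3,"y":0,"z":0,"claw":-1},
    {"rx":0,"ry":0,"rz":0,"x":-0.3,"y":0,"z":0.05,"claw":-1},
    {"rx":0,"ry":0,"rz":0,"x":-0.3,"y":0,"z":0.05,"claw":-1},
  ],
)

```text
time_s: 12.25
position: [0.6302, 0.2169, 0.0601]
ee_rot: [0.153, -3.132, 0.001]
contact_force: [-13.2, -3.0, 7.5]
gripper_width: 0.301
```

Run:
```python
from h import *
plan(W(.11,.1605,.06));s=state();print(s["contact_force"],s["ft_torque"],s["gripper_width"])
```

```text
t 12.25 d_cm [-0.03 -0.04  0.01] rot [-0.0006 -0.0058  0.0011]
cab 0.10967192455996 0.16090191707982252 0.06011537819118251
[-13.2449363   -3.03799251   7.52793028] [-0.68662313  3.21082703  0.06888755] 0.3006177523399232
```

Request:
move_arm(
  deltas=[
    {"rx":0,"ry":0,"rz":0,"x":0.15,"y":0,"z":-0.05,"claw":-1},
    {"rx":0,"ry":0,"rz":0,"x":0.15,"y":0,"z":-0.05,"claw":-0.2},
    {"rx":0,"ry":0,"rz":0,"x":0.15,"y":0,"z":-0.05,"claw":0.3},
    {"rx":0,"ry":0,"rz":0,"x":0.15,"y":0,"z":-0.05,"claw":0.3},
    {"rx":0,"ry":0,"rz":0,"x":0.15,"y":0,"z":-0.05,"claw":0.3},
  ],
)

```text
time_s: 12.75
position: [0.6327, 0.2173, 0.0607]
ee_rot: [-0.152, 3.136, 0.001]
contact_force: [-0.3, -0.5, -0.9]
gripper_width: 0.603
```

Run:
```python
from h import *
plan(W(.11,.1605,.06));s=state();print(s["contact_force"],s["ft_torque"],s["gripper_width"])
```

```text
t 12.75 d_cm [ 0.22 -0.05  0.07] rot [0.0004 0.0015 0.0005]
cab 0.11220261671250771 0.16104821432624578 0.060717800500528774
[-0.29500772 -0.49620314 -0.93822064] [ 0.02258871 -0.03743186 -0.07523913] 0.6034182278243283
```

Request:
move_arm(
  deltas=[
    {"rx":0,"ry":0,"rz":0,"x":0.1,"y":0,"z":-1,"claw":0.5},
    {"rx":0,"ry":0,"rz":0,"x":0.1,"y":0,"z":-4,"claw":0.5},
    {"rx":0,"ry":0,"rz":0,"x":0.1,"y":0,"z":-8,"claw":0.5},
    {"rx":0,"ry":0,"rz":0,"x":2,"y":-1,"z":-12,"claw":0.5},
    {"rx":0,"ry":0,"rz":0,"x":4,"y":-4,"z":-16,"claw":0.5},
  ],
)

```text
time_s: 13.25
position: [0.5966, 0.1787, 0.2198]
ee_rot: [-0.159, 3.136, 0.004]
contact_force: [0.5, 0.3, 0.8]
gripper_width: 0.751
```

Request:
move_arm(
  deltas=[
    {"rx":0,"ry":0,"rz":0,"x":0,"y":-3,"z":-2,"claw":0.5},
    {"rx":0,"ry":0,"rz":0,"x":0,"y":-7,"z":-3,"claw":0.5},
    {"rx":0,"ry":0,"rz":0,"x":0,"y":-9,"z":-3,"claw":0.5},
  ],
)

```text
time_s: 13.55
position: [0.6073, 0.0821, 0.2508]
ee_rot: [-0.147, 3.133, -0.001]
contact_force: [-1.2, -0.4, -0.6]
gripper_width: 0.75
```

Run:
```python
from h import *
m=camera_model("wrist");w=snapshot("wrist");t=snapshot("scene");cv2.imwrite("pics/scene2.png",t);cv2.imwrite("pics/w4.png",w)
print(proj("wrist",[W(.11,.1605,.12),W(.11,.1605,.038),W(.132,.1605,.04)],m))
a=np.hstack([cv2.resize(w,(400,300)),cv2.resize(t,(400,300))]);c=np.hstack([cv2.resize(w[100:325,170:470],(400,300)),cv2.resize(t[225:338,360:510],(400,300))])
cv2.imwrite("pics/c4.png",np.vstack([a,c]))
plan(W(.069,-.0175,.145));print(state()["contact_force"],state()["gripper_width"])
```

```text
[[467.75609299 268.59888006]
 [438.39386963 241.70596259]
 [437.14545229 260.90258905]]
t 13.65 d_cm [ 0.42 -4.56 10.42] rot [-0.0018  0.0023 -0.0054]
cab 0.07324919508417592 0.028274858484665405 0.2490878299976874
[-0.05200713 -0.24924887  0.33655433] 0.7473678592307397
```

View pics/c4.png

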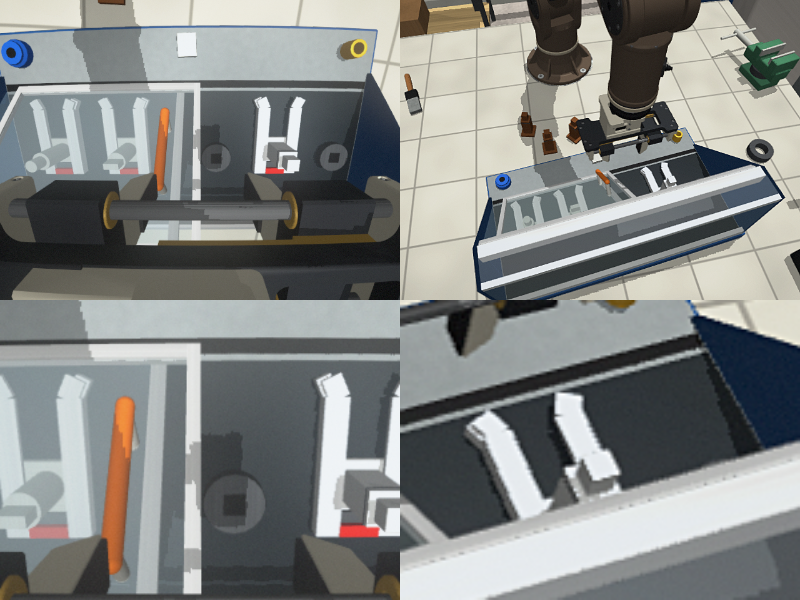

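Run:
```python
import cv2
w=cv2.imread("pics/w4.png");cv2.imwrite("pics/c5.png",cv2.resize(w[190:290,370:500],None,fx=6,fy=6,interpolation=2))
```

```text
(no output)
```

View pics/c5.png

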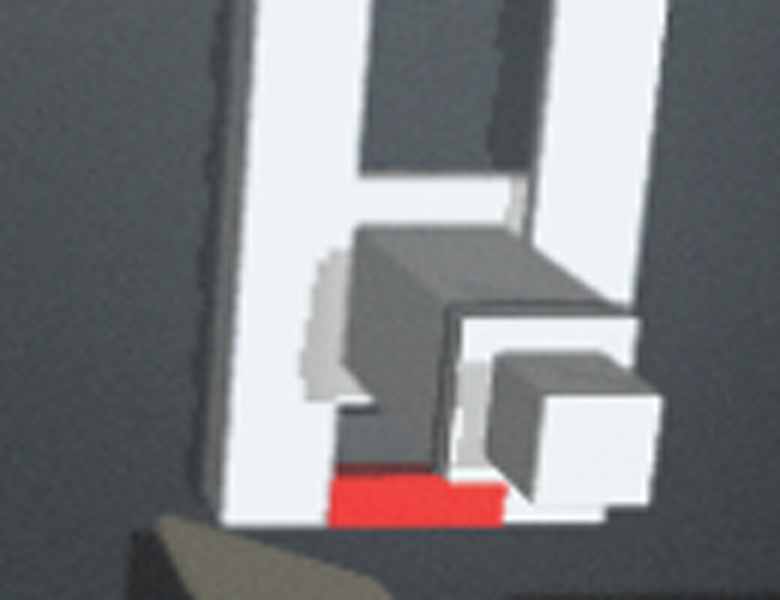

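Run:
```python
from h import *
# camera pose now vs picture: arm at rest
w=np.array([[370+435/6,190+175/6]]);P=onz("wrist",w,.038)[0]-O
print("head front edge cab x",P@ex,P@ey,"-> centre",P@ex+.022)
for z in(.047,.05,.055):
    P=onz("wrist",[[370+385/6,190+470/6]],z)[0]-O;print("buffer front edge",z,P@ex)
P=onz("wrist",[[370+275/6,190+522/6]],.047)[0]-O;print("lip back end",P@ex)
w=cv2.imread("pics/w4.png");cv2.imwrite("pics/c6.png",cv2.resize(w[180:290,150:260],None,fx=5,fy=5,interpolation=2))
```

```text
head front edge cab x 0.08295377292639475 0.1612919071756897 -> centre 0.10495377292639474
buffer front edge 0.047 0.1365769029239088
buffer front edge 0.05 0.13540598299794027
buffer front edge 0.055 0.13345444978799287
lip back end 0.1467277417103635
```

View pics/c6.png

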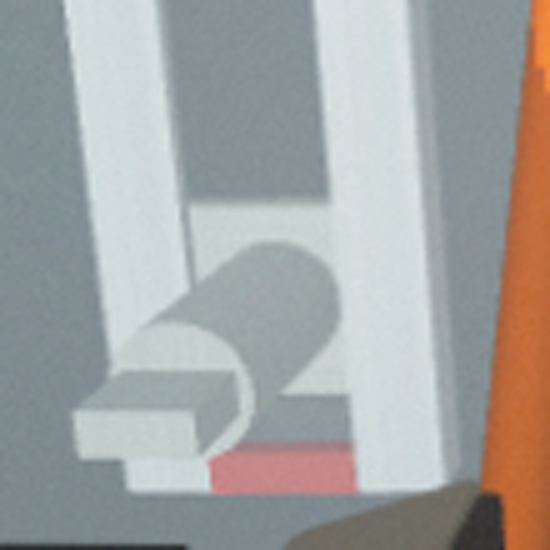

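The seated punch matches the filled neighbour. Head front edge to buffer is 48.7 px against 48, and to the rail's back end 57.8 against 57.8. It is upright and under the lips. Now closing the door.

Request:
move_arm(
  deltas=[
    {"rx":0,"ry":0,"rz":0,"x":0.3,"y":-3,"z":0,"claw":0.7},
    {"rx":0,"ry":0,"rz":0,"x":0.3,"y":-4.6,"z":0,"claw":0.7},
    {"rx":0,"ry":0,"rz":0,"x":0.3,"y":-4.6,"z":0,"claw":0.7},
    {"rx":0,"ry":0,"rz":0,"x":0.3,"y":-4.6,"z":2,"claw":0.7},
  ],
)

```text
time_s: 14.05
position: [0.6092, 0.0409, 0.2297]
ee_rot: [-0.151, 3.133, 0.002]
contact_force: [0.8, 0.3, -0.2]
gripper_width: 0.845
```

Run:
```python
from h import *
plan(W(.071,-.0175,.146))
```

```text
t 14.05 d_cm [ 0.13 -0.53  8.37] rot [0.001  0.0051 0.0001]
cab 0.0718350361869801 -0.012299206888275311 0.22972765738506562
```

Request:
move_arm(
  deltas=[
    {"rx":0,"ry":0,"rz":0,"x":0.1,"y":-0.4,"z":3,"claw":0.7},
    {"rx":0,"ry":0,"rz":0,"x":0.1,"y":-0.4,"z":6,"claw":0.7},
    {"rx":0,"ry":0,"rz":0,"x":0.1,"y":-0.4,"z":8.3,"claw":0.7},
    {"rx":0,"ry":0,"rz":0,"x":0.1,"y":-0.4,"z":8.3,"claw":0},
    {"rx":0,"ry":0,"rz":0,"x":0.1,"y":-0.4,"z":8.3,"claw":-1},
  ],
)

```text
time_s: 14.55
position: [0.607, 0.0372, 0.1448]
ee_rot: [0.154, -3.138, -0.001]
contact_force: [0.5, -0.6, 0.5]
gripper_width: 0.724
```

Request:
move_arm(
  deltas=[
    {"rx":0,"ry":0,"rz":0,"x":0,"y":0,"z":0,"claw":-1},
    {"rx":0,"ry":0,"rz":0,"x":0,"y":0,"z":0,"claw":-1},
    {"rx":0,"ry":0,"rz":0,"x":0,"y":0,"z":0,"claw":-1},
    {"rx":0,"ry":0,"rz":0,"x":0,"y":0,"z":0,"claw":-1},
    {"rx":0,"ry":0,"rz":0,"x":0,"y":0,"z":0,"claw":-1},
  ],
  force=20,
)

```text
time_s: 15.05
position: [0.607, 0.036, 0.1447]
ee_rot: [-0.152, 3.137, 0.0]
contact_force: [0.1, -0.2, 0.1]
gripper_width: 0.287
```

Request:
move_arm(
  deltas=[
    {"rx":0,"ry":0,"rz":0,"x":0,"y":0,"z":0,"claw":-1},
    {"rx":0,"ry":0,"rz":0,"x":0,"y":0,"z":0,"claw":-1},
    {"rx":0,"ry":0,"rz":0,"x":0,"y":0,"z":0,"claw":-1},
  ],
)

```text
time_s: 15.35
position: [0.6069, 0.0359, 0.1444]
ee_rot: [-0.152, 3.138, -0.0]
contact_force: [-0.1, -0.1, 0.8]
gripper_width: 0.127
```

Run:
```python
from h import *
plan(W(.069,.2625,.146));s=state();print(s["contact_force"],s["gripper_width"])
```

```text
t 15.35 d_cm [-1.000e-02  2.796e+01 -1.600e-01] rot [-0.0001  0.      0.0005]
cab 0.06899208459321157 -0.017058399129850837 0.1443950973908814
[-0.13071461 -0.06737166  0.80372792] 0.12704413693829283
```

Request:
move_arm(
  deltas=[
    {"rx":0,"ry":0,"rz":0,"x":0,"y":1.5,"z":0,"claw":-1},
    {"rx":0,"ry":0,"rz":0,"x":0,"y":4,"z":0,"claw":-1},
    {"rx":0,"ry":0,"rz":0,"x":0.05,"y":7,"z":0,"claw":-1},
    {"rx":0,"ry":0,"rz":0,"x":0.1,"y":10,"z":0,"claw":-1},
    {"rx":0,"ry":0,"rz":0,"x":0.1,"y":13,"z":0,"claw":-1},
  ],
)

```text
time_s: 15.85
position: [0.5939, 0.1655, 0.1444]
ee_rot: [-0.151, 3.136, -0.002]
contact_force: [4.7, -3.5, -3.2]
gripper_width: 0.123
```

Request:
move_arm(
  deltas=[
    {"rx":0,"ry":0,"rz":0,"x":0,"y":3,"z":0,"claw":-1},
    {"rx":0,"ry":0,"rz":0,"x":0,"y":6,"z":0,"claw":-1},
    {"rx":0,"ry":0,"rz":0,"x":0.1,"y":9,"z":0,"claw":-1},
    {"rx":0,"ry":0,"rz":0,"x":0.1,"y":11,"z":0,"claw":-1},
    {"rx":0,"ry":0,"rz":0,"x":0.1,"y":12.5,"z":0,"claw":-1},
  ],
)

```text
time_s: 16.35
position: [0.5815, 0.2911, 0.1445]
ee_rot: [-0.153, 3.135, 0.0]
contact_force: [6.3, -1.4, -2.0]
gripper_width: 0.125
```

Run:
```python
from h import *
plan(W(.069,.2625,.146));s=state();print(s["contact_force"],s["gripper_width"])
```

```text
t 16.35 d_cm [-0.07  2.31 -0.15] rot [-0.0001  0.0031  0.0012]
cab 0.06829152554344181 0.23942148230566876 0.14446012078309328
[ 6.25653297 -1.40910111 -2.0231911 ] 0.12477322258321212
```

Request:
move_arm(
  deltas=[
    {"rx":0,"ry":0,"rz":0,"x":-0.1,"y":0.7,"z":0,"claw":-1},
    {"rx":0,"ry":0,"rz":0,"x":-0.1,"y":1.3,"z":0,"claw":-1},
    {"rx":0,"ry":0,"rz":0,"x":-0.1,"y":1.8,"z":0,"claw":-1},
    {"rx":0,"ry":0,"rz":0,"x":-0.1,"y":2.2,"z":0,"claw":-1},
    {"rx":0,"ry":0,"rz":0,"x":-0.1,"y":2.5,"z":0,"claw":-1},
  ],
)

```text
time_s: 16.85
position: [0.5791, 0.3142, 0.1444]
ee_rot: [-0.152, 3.137, -0.001]
contact_force: [5.7, -12.6, 1.2]
gripper_width: 0.124
```

Run:
```python
from h import *
plan(W(.069,.2625,.146));s=state();print(s["contact_force"],s["gripper_width"])
```

```text
t 16.85 d_cm [-0.08 -0.01 -0.16] rot [-0.0005  0.0006  0.    ]
cab 0.06821256927614057 0.2626328035315628 0.14442123861372097
[  5.71293411 -12.61590767   1.18599356] 0.12424419593472802
```

Stop being reached; a bit more to confirm.

Request:
move_arm(
  deltas=[
    {"rx":0,"ry":0,"rz":0,"x":0,"y":0.2,"z":0,"claw":-1},
    {"rx":0,"ry":0,"rz":0,"x":0,"y":0.3,"z":0,"claw":-1},
    {"rx":0,"ry":0,"rz":0,"x":0,"y":0.3,"z":0,"claw":-1},
  ],
)

```text
time_s: 17.15
position: [0.5792, 0.3141, 0.1444]
ee_rot: [0.148, -3.138, 0.006]
contact_force: [2.2, -9.3, 2.8]
gripper_width: 0.123
```

Run:
```python
from h import *
plan(W(.069,.2625,.146));s=state();print(s["contact_force"],s["gripper_width"])
```

```text
t 17.15 d_cm [-0.07 -0.   -0.16] rot [-0.0038 -0.0003 -0.0022]
cab 0.06825434970998882 0.2625374505238887 0.14442236299488995
[ 2.23510129 -9.32054498  2.7577944 ] 0.1233971158631293
```

Request:
move_arm(
  deltas=[
    {"rx":0,"ry":0,"rz":0,"x":0,"y":-0.15,"z":0,"claw":-0.6},
    {"rx":0,"ry":0,"rz":0,"x":0,"y":-0.15,"z":0,"claw":0},
    {"rx":0,"ry":0,"rz":0,"x":0,"y":-0.15,"z":0,"claw":0.3},
    {"rx":0,"ry":0,"rz":0,"x":0,"y":-0.15,"z":0,"claw":0.3},
    {"rx":0,"ry":0,"rz":0,"x":0,"y":-0.15,"z":0,"claw":0.3},
  ],
)

```text
time_s: 17.65
position: [0.5782, 0.3165, 0.1443]
ee_rot: [0.153, -3.138, -0.0]
contact_force: [-0.0, -0.5, 0.4]
gripper_width: 0.5
```

Request:
move_arm(
  deltas=[
    {"rx":0,"ry":0,"rz":0,"x":0,"y":0,"z":-1,"claw":0.3},
    {"rx":0,"ry":0,"rz":0,"x":0,"y":0,"z":-4,"claw":0.3},
    {"rx":0,"ry":0,"rz":0,"x":0,"y":0,"z":-8,"claw":0.3},
    {"rx":0,"ry":0,"rz":0,"x":0,"y":0,"z":-12,"claw":0.3},
    {"rx":0,"ry":0,"rz":0,"x":3,"y":1,"z":-15,"claw":0.3},
  ],
)

```text
time_s: 18.15
position: [0.5511, 0.3211, 0.2975]
ee_rot: [-0.145, 3.134, -0.0]
contact_force: [0.4, 0.2, 0.1]
gripper_width: 0.651
```

Request:
move_arm(
  deltas=[
    {"rx":0,"ry":0,"rz":0,"x":4,"y":1,"z":0,"claw":0.3},
    {"rx":0,"ry":0,"rz":0,"x":8,"y":3,"z":0,"claw":0.3},
    {"rx":0,"ry":0,"rz":0,"x":12,"y":6,"z":0,"claw":0.3},
    {"rx":0,"ry":0,"rz":0,"x":15,"y":10,"z":0,"claw":0.3},
    {"rx":0,"ry":0,"rz":0,"x":17,"y":13,"z":0,"claw":0.3},
  ],
)

```text
time_s: 18.65
position: [0.3627, 0.4381, 0.2958]
ee_rot: [-0.156, 3.138, 0.003]
contact_force: [-0.2, 0.4, -0.3]
gripper_width: 0.648
```

Request:
move_arm(
  deltas=[
    {"rx":0,"ry":0,"rz":0,"x":0,"y":0,"z":0,"claw":0.3},
    {"rx":0,"ry":0,"rz":0,"x":0,"y":0,"z":0,"claw":0.3},
  ],
)

```text
time_s: 18.85
position: [0.3654, 0.4365, 0.295]
ee_rot: [-0.156, 3.137, 0.001]
contact_force: [0.6, -1.2, 0.7]
gripper_width: 0.653
```

Run:
```python
from h import *
t=snapshot("top");s=snapshot("scene");print(state()["contact_force"],state()["time_s"],state()["gripper_width"])
cv2.imwrite("pics/top9.png",t)
def hd(im,lo,hi):
    mk=cv2.inRange(cv2.cvtColor(im,cv2.COLOR_BGR2HSV),lo,hi);n,l,st,ce=cv2.connectedComponentsWithStats(mk)
    return [ce[i].round(1).tolist() for i in range(1,n) if 50<st[i,4]<2000]
t0=cv2.imread("pics/top0.png")
for nm,lo,hi in(("orange",(5,180,120),(18,255,255)),("yellow",(20,150,120),(32,255,255)),("blue cap",(100,200,150),(125,255,255))):
    print(nm,hd(t0,lo,hi),hd(t,lo,hi))
print("handle shut pred",proj("top",[W(.069,.2625,.1615)]),proj("top",[W(.069,.246,.1615)]))
cv2.imwrite("pics/c9.png",np.vstack([cv2.resize(t[90:315,70:520],(800,400)),cv2.resize(s[200:370,110:630],(612,200)).copy() if 0 else cv2.resize(s[200:330,110:630],(800,200))]))
```

```text
[-0.52403575 -0.69377885  0.07341513] 18.95 0.6503701790914163
orange [[154.0, 192.8]] [[143.2, 194.4]]
yellow [[605.0, 0.0], [164.6, 276.1]] [[605.0, 0.0]]
blue cap [[464.9, 242.6]] [[464.8, 242.5]]
handle shut pred [[143.66426226 194.03191779]] [[153.83207029 192.92280064]]
```

View pics/c9.png

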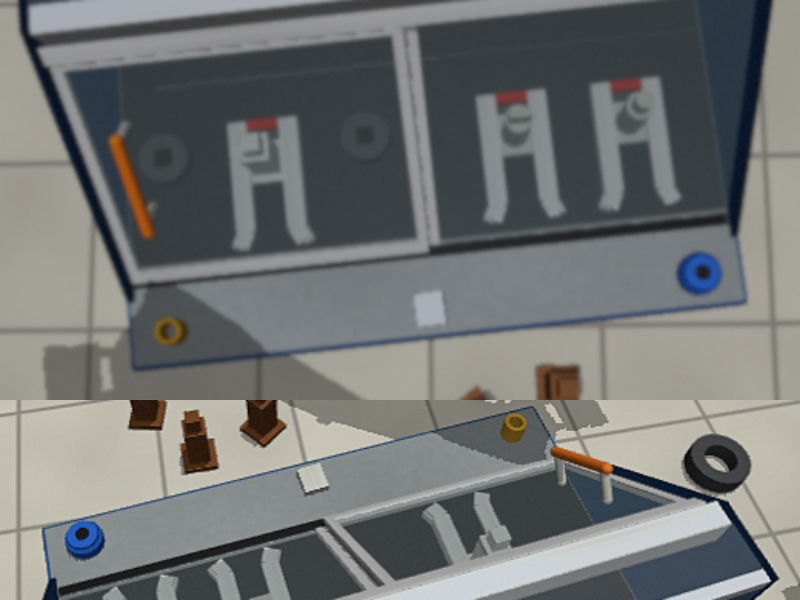

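The final view shows the door shut, with the handle at (143.2,194.4) against a predicted (143.7,194.0). The punch is upright in the rail against the buffer, like its neighbours. The cap, block and sleeve are where they were; the sleeve is just shaded by the arm.

```bash
python3 -c "
from cell import *
print(sign_off())"
```

```text
the job is handed in; nothing more can be done
None
```

The chrome punch is in the empty keeper rail, back against the stop, and the door is fully shut. I handed the job in at about 19 s on the robot's clock, well under the 72 s limit.

**What I did:** The door started about 16 mm ajar. I slid it open to its hard stop and slid the punch, upright, in under the lips until it pressed on the stop with about 13 N. Then I let go and slid the door shut to its other stop, 280 mm of handle travel away.

**Last checks:**
- **Punch:** Before I shut the door, it matched the filled neighbouring rail to within about 0.7 px (roughly 0.6 mm). An absolute estimate from the wrist picture put it about 5 mm short of where the gripper met the stop. I relied on the contact force and the neighbour comparison instead, since that camera's calibration is only good to about 2 mm.
- **Door:** The handle is within 0.6 px of its predicted shut position.
- **Items on the sill:** The die cap measured unmoved, and the gauge block looks unmoved. The sleeve's colour mask missed in the last picture because the arm's shadow fell on it, but it is visibly upright in its place.
- **Forces:** The highest reading I saw was about 42 N at the wrist, through the fingers at the door's open stop. The arm was clear of everything at the end.

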